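# Cock the red-plate ball launcher to its half-power catch

### The job

Cock the launcher that has the red push plate to half power for the next demonstration: with the fingertips, push on the front of its red plate until the slide is all the way back against its end stop, then let go and draw the fingers clear so that the slide springs forward and its stop pin catches it half-way. Only push: do not pinch the plate or reach behind it, and do not touch the stop pin. Leave the blue launcher uncocked, both balls in their seats, and everything else on the bench where it stands.

Things in the scene. Friction and masses are not known exactly. Their poses are not given: they have to be found in the camera images.
- launcher_red: Ball launcher with the red push plate, fixed to the bench: dark base 270 x 100 x 10 mm, aluminium channel walls to 50 mm height. Origin: centre of the base underside (on the bench); +x = direction in which the plate is pushed, z up. Ball in a black seat at x = -115 mm; grey bridge with the stop pin over the channel at x = 30 to 60 mm, 60 mm high. The launchers vary in place and yaw and may swap sides.
- red_plate (a point): Centre of the front face of the red push plate, 82 mm above the bench; moves with the slide. The plate stands upright, 90 mm wide (along the launcher's y), 6 mm thick, from 56 to 108 mm above the bench; the front face looks along the launcher's -x (towards the ball). At rest it is at launcher x = -65 mm. Push it along the launcher's +x.
- red_slide (a joint): Travel of the red slide along launcher +x, m: 0 at rest (sprung forward), 0.060 fully back at the end stop. Spring: 4 N at rest, 7 N half-way, 10 N fully back; lifting the pin (travel 0.005 to 0.030) adds up to 5 N, drag 1.5 N at 50 mm/s. Past about 0.032 the stop pin drops in, and on release the slide returns and is held at about 0.030. Released earlier, it goes back to 0.
- red_rib: Black rubber rib 80 mm wide, 14 mm thick, fixed to the back of the red plate, 60 to 104 mm above the bench; its origin is the launcher's origin shifted by the slide's travel. Not to be touched by the fingers.
- red_pin: Stop pin of the red launcher: vertical steel pin, 10 mm across, with a brass knob 20 mm across whose top is 82 mm above the bench, on the centre line at launcher x = +45 mm. The origin is on the bench level below the pin's axis. A spring holds it down; it works by itself and is not to be touched.
- launcher_blue: The second launcher, the same in every size but with a blue plate. Origin and axes as for the red one. Leave it alone.
- blue_slide (a joint): Travel of the blue launcher's slide, m: 0 at rest, and it must stay so.
- red_ball_center (a point): Centre of the loose steel ball, 25 mm across, in the red launcher's seat, 44 mm above the bench. Leave it there.
- blue_ball_center (a point): Centre of the loose steel ball, 25 mm across, in the blue launcher's seat. Leave it there.
- beaker_a: Loose glass beaker, 68 mm across, 85 mm high, bystander left of the launchers. Origin under its centre.
- beaker_b: Loose glass beaker, 56 mm across, 70 mm high, bystander beyond the launchers. Origin under its centre.
- coil: Loose copper coil with iron rod on a wooden foot, 64 mm across, 181 mm high, bystander at the far left. Origin under its centre.
- alu_can: Loose aluminium cylinder, 60 mm across, 110 mm high, bystander at the far right. Origin under its centre.
- dropper: Loose small amber bottle, 34 mm across, 75 mm high, bystander on the left. Origin under its centre.

How it is judged:
On the way, in this order (a step that is already met when the one before it is completed fails the run):
1. the red plate's slide is pushed all the way back (travel over 56 mm) (value of joint red_slide above 0.056 m), for 0.1 s.
2. it is let go and the stop pin holds it half-way (travel 26 to 35 mm), the fingers off it (value of joint red_slide between 0.026 and 0.035 m and contact force between the fingers and launcher_red below 0.3 N), for 0.2 s.
At the end, for the whole second after the job is handed in: The red launcher's slide rests half-way on its stop pin (travel 26 to 35 mm, still), the blue slide is forward (under 6 mm), both balls are within 15 mm of where they were and the loose things on the bench within 25 mm (value of joint red_slide between 0.026 and 0.035 m and velocity of joint red_slide between -0.01 and 0.01 m/s and value of joint blue_slide below 0.006 m and distance of each of red_ball_center, blue_ball_center from where it was at the start of the episode below 0.015 m and distance of each of beaker_a, beaker_b, coil, alu_can, dropper from where it was at the start of the episode below 0.025 m); the robot touches nothing.
It fails at once if the red plate was pinched or touched from behind (fingers on the black rib) (contact force between the fingers and red_rib above 1 N).
It fails at once if the stop pin was touched (contact force between the fingers and red_pin above 1 N).
It fails at once if the blue launcher's slide was pushed (value of joint blue_slide above 0.01 m).
It fails at once if a ball left its seat or was lifted (distance of any of red_ball_center, blue_ball_center from where it was at the start of the episode above 0.015 m).
It fails at once if a thing on the bench was knocked, lifted or carried (distance of any of beaker_a, beaker_b, coil, alu_can, dropper from where it was at the start of the episode above 0.025 m).
It also fails if it takes over 32 s, if anything falls off the work surface, if the arm or the gripper's body presses on something with over 40 N, if the wrist force passes 120 N, or if a joint passes its speed limit or range.

### The arm

A 6-joint arm with a two-finger parallel gripper is mounted at the origin on the work surface. World frame = base frame: x ahead of the robot, y to its left, z up, the work surface at z = 0. Lengths are in m, angles in rad, forces in N, time in s.
With the tool pointing down it reaches from about 0.425 to 0.95 m from the base axis. Payload 14.7 kg.
Tool frame: the origin (TCP) lies on the centre line of the jaws, within the pads' length; the fingertips stand 19 mm ahead of it and the grasp point (between the pads) is the TCP; y points along the fingers, x is the direction in which the jaws open and shut, and the axes are right-handed (so a half turn about y gives the same grasp; the last joint's range is limited). The gripper opens to 85 mm and grips with 20 to 120 N. Pads are 22 mm wide; open, the fingers measure 114 mm over their backs; the gripper's body (76 mm by 85 mm) begins 54 mm behind the grasp point. The pads swing forward as they close: fully open they stand 13 mm farther back than shut.
Start: joints at [1.189, 0.48, 1.596, -0, 1.065, -0.047], TCP at [0.214, 0.614, 0.25] pointing down, gripper open.
Joint ranges: [-2.75, 2.75], [-0.82, 2.05], [0.23, 2.67], [-1.56, 4.7], [0.09, 2.69], [-2.92, 2.92]. Speed limits (rad/s): [1.89, 1.89, 2.39, 3.01, 3.01, 3.01].

### API

Orientations are given as a unit quaternion [w, x, y, z].
In Python, from plant import robot gives the robot as it stands. The module is installed in compiled form; this text tells all that it offers.
- The arm moves only by the tool drive_tool, never from a script. Its argument "deltas" is a list of rows, each a list of 3 entries, a list of its own where there are three numbers: the closure, from -1 (fully open) to 1 (shut), then the shift along the tool's x, y, z in cm, then the turn about the tool's y in degrees. A call has 1 to 20 rows; each row shifts and turns the commanded pose from where the row before left it, along the tool's axes as they then stand; what a row does not reach is not made up. A row lasts 1/12 s, in which the tool goes at most 41.7 mm and 7.16 degrees, less where a joint would pass 70% of its speed; a pose out of reach is approached as far as the arm can. A call is refused whole if a number of a shift passes 4.17 or a number of a turn 7.16, either way. A call with a gripper value outside its range is refused whole. The fingers move at their own pace and stop on an object; "grip_force" is the grip in N (left out, the last holds). Time passes only in rows, so rows that do not move let the fingers close. It gives the time, the measured TCP pose, the force and the opening at its end, in the units of the state.
- robot.get_state(): the state, without advancing time (a new reading comes with each control period).
- robot.read_camera(name): name is "side" or "top" or "wrist"; returns a dict with "image" (400x640x3 uint8, blue, green, red), "vertical_fov" (degrees; the focal length in pixels is half the picture's height over the tangent of half this angle, whatever the lens; pixels are square), "cx", "cy" (the principal point, pixels), "distortion" ([k1, k2, p1, p2, k3] as OpenCV has them; the pictures are not rectified), "R" (3x3) and "t" (3): a world point X has camera coordinates R X + t. Camera axes: x right, y down, z forward; pixel columns grow to the right and rows downward; lengths in m; the calibration is good to about 2 mm. A picture is of the moment at which its call begins. There is no depth.
- robot.close_job(): hands the job in, once; it reports no verdict.
The state is a dict: "time_s": time; "qpos": joint angles; "joint_vel": joint speeds; "effort": joint torques, N m; "ee_pos": TCP position; "ee_rot": TCP orientation; "contact_force": force on the tool from outside, world axes, zero at the start; "moment": the same for the moment, N m; "finger_gap": finger opening in m.
Only numpy, scipy, OpenCV 4.12 (cv2) and the standard library are available. Lean on these libraries where they do the work, as an engineer would, in place of code of your own. Each camera call takes 0.05 s, during which the arm holds its last target.

## Working session

There is one attempt and no reset: what is moved stays moved. The work goes in short steps, Python scripts to look and compute and a tool call to move; the robot and the scene stay as the last step left them, time stands still between calls to the robot, and variables do not carry over. Pictures are saved under pics/ and viewed, and the job is handed in when it is done.

Besides the shell and the picture viewer there is one more tool, called as a command line: name --argument value ..., lists and objects as JSON in quotes. drive_tool: Moves the arm, as the interface text tells. Its arguments: {"type":"object","properties":{"deltas":{"type":"array","items":{"type":"array"}},"grip_force":{"type":"number"}},"required":["deltas"]}

```bash
mkdir -p pics
cat > h.py <<'E'
import numpy as np,cv2
from plant import robot
def cam(n,save=None):
    c=robot.read_camera(n)
    if save: cv2.imwrite('pics/'+save,c['image'])
    f=200/np.tan(np.radians(c['vertical_fov'])/2)
    c['K']=np.array([[f,0,c['cx']],[0,f,c['cy']],[0,0,1]]);c['D']=np.array(c['distortion'],float)
    c['R']=np.array(c['R']);c['t']=np.array(c['t']);return c
def ray(c,p):
    u=cv2.undistortPoints(np.array([[p]],float),c['K'],c['D'])[0,0]
    return -c['R'].T@c['t'], c['R'].T@np.array([u[0],u[1],1])
def onz(c,p,z):
    o,d=ray(c,p);return o+d*(z-o[2])/d[2]
def tri(c1,p1,c2,p2):
    o1,d1=ray(c1,p1);o2,d2=ray(c2,p2)
    s=np.linalg.lstsq(np.c_[d1,-d2],o2-o1,rcond=None)[0]
    a=o1+d1*s[0];b=o2+d2*s[1];return (a+b)/2,np.linalg.norm(a-b)
def proj(c,X):
    return cv2.projectPoints(np.array(X,float).reshape(-1,1,3),cv2.Rodrigues(c['R'])[0],c['t'],c['K'],c['D'])[0][:,0]
E
python3 - <<'E'
from h import *
for n in('side','top','wrist'): 
    c=cam(n,n+'0.png');print(n,(-c['R'].T@c['t']).round(3),c['R'].round(2).tolist())
print(robot.get_state())
E
```

```text
side [ 0.425 -0.771  0.646] [[0.98, -0.2, -0.0], [-0.11, -0.53, -0.84], [0.17, 0.82, -0.54]]
top [0.417 0.083 1.049] [[-0.09, -1.0, -0.0], [-0.98, 0.09, -0.2], [0.2, -0.02, -0.98]]
wrist [0.137 0.642 0.373] [[0.33, 0.94, -0.0], [0.9, -0.31, 0.32], [0.3, -0.11, -0.95]]
{'time_s': 0.15, 'qpos': array([ 1.18939325e+00,  4.80688182e-01,  1.59673166e+00, -3.29263978e-06,
        1.06508353e+00, -4.65842876e-02]), 'joint_vel': array([-0.00095391, -0.00234163, -0.00187042,  0.0004885 , -0.00173751,
       -0.00074294]), 'effort': array([ 1.02589191e-03, -9.51137352e+01, -4.30464041e+01, -2.17507741e-04,
        8.09928635e-03, -8.25470875e-05]), 'ee_pos': array([0.21345197, 0.61364542, 0.2498186 ]), 'ee_rot': array([-0.57614875,  0.57649874,  0.40942574, -0.40996631]), 'contact_force': array([ 0.03673732, -0.22437326,  0.41597645]), 'moment': array([ 0.05481328,  0.01679981, -0.02544189]), 'finger_gap': 0.08535915631552873}
```

View pics/side0.png

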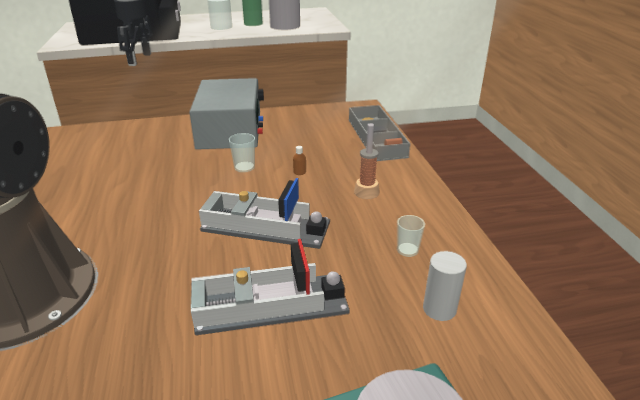

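View pics/top0.png

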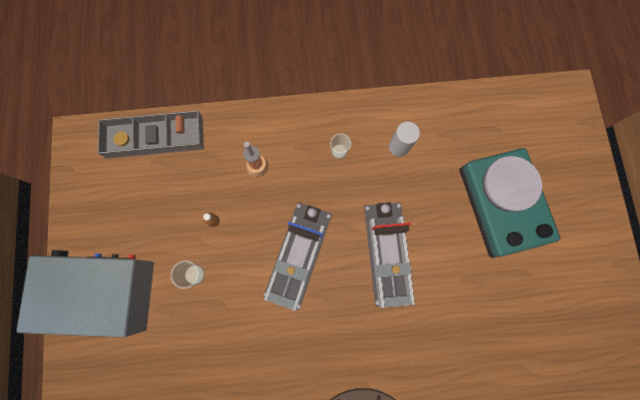

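View pics/wrist0.png

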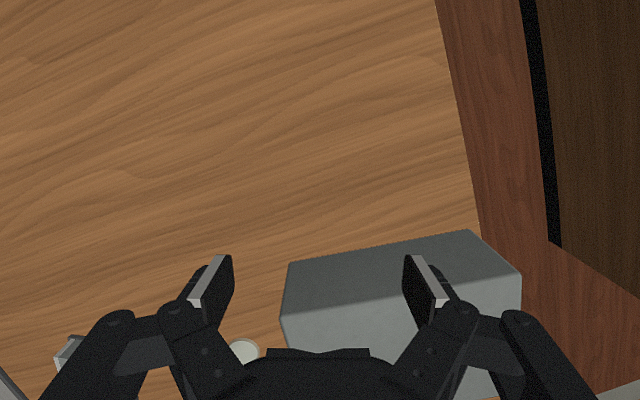

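Run:
```python
from h import *
t=cam('top');s=cam('side')
def blobs(c,f,amin=15):
    hsv=cv2.cvtColor(c['image'],cv2.COLOR_BGR2HSV);m=f(hsv).astype(np.uint8)
    n,l,st,ce=cv2.connectedComponentsWithStats(m)
    return [(st[i].tolist(),ce[i].round(1).tolist(),cv2.boxPoints(cv2.minAreaRect(np.argwhere(l==i)[:,::-1].astype(np.float32))).round(1).tolist()) for i in range(1,n) if st[i,4]>=amin]
red=lambda h:((h[...,0]<4)|(h[...,0]>174))&(h[...,1]>170)&(h[...,2]>90)
blue=lambda h:(abs(h[...,0].astype(int)-115)<10)&(h[...,1]>150)&(h[...,2]>60)
brass=lambda h:(abs(h[...,0].astype(int)-20)<6)&(h[...,1]>150)&(h[...,2]>140)
for n,c in(('top',t),('side',s)):
    for k,f in(('red',red),('blue',blue),('brass',brass)):
        print(n,k);[print('  ',b) for b in blobs(c,f)][:6]
for n,c,b in(('top',t,(230,180,220,150)),('side',s,(170,170,200,170))):
    x,y,w,h=b;cv2.imwrite('pics/%s_z.png'%n,cv2.resize(c['image'][y:y+h,x:x+w],None,fx=3.5,fy=3.5,interpolation=cv2.INTER_CUBIC))
```

```text
top red
   ([374, 223, 37, 5, 68], [392.5, 224.9], [[373.8999938964844, 225.60000610351562], [410.0, 222.5], [410.1000061035156, 224.39999389648438], [374.0, 227.5]])
top blue
top brass
side red
   ([258, 129, 4, 4, 16], [259.5, 130.5], [[258.0, 129.0], [261.0, 129.0], [261.0, 132.0], [258.0, 132.0]])
   ([298, 239, 11, 54, 173], [304.4, 264.9], [[297.6000061035156, 239.39999389648438], [303.0, 238.5], [311.70001220703125, 291.3999938964844], [306.20001220703125, 292.29998779296875]])
side blue
   ([259, 117, 4, 4, 16], [260.5, 118.5], [[259.0, 117.0], [262.0, 117.0], [262.0, 120.0], [259.0, 120.0]])
   ([284, 179, 14, 42, 300], [290.3, 199.3], [[275.79998779296875, 215.39999389648438], [294.6000061035156, 177.8000030517578], [304.6000061035156, 182.8000030517578], [285.79998779296875, 220.39999389648438]])
side brass
```

View pics/top_z.png

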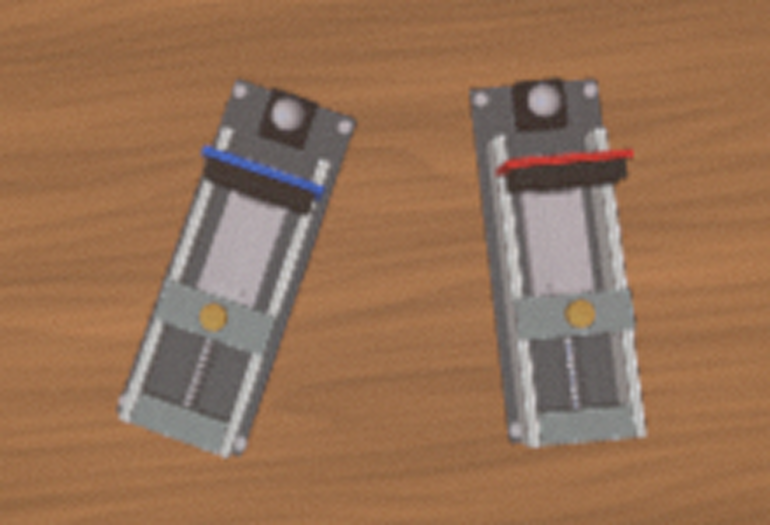

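View pics/side_z.png

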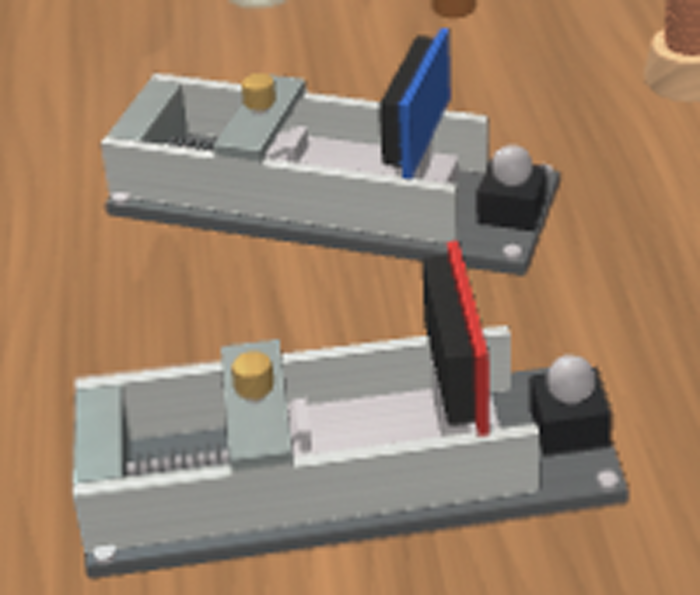

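Run:
```python
from h import *
t=cam('top');s=cam('side')
P=lambda a,b,o:(a/3.5+o[0]-.36,b/3.5+o[1]-.36)
T=lambda a,b:P(a,b,(230,180));S=lambda a,b:P(a,b,(170,170))
pts=dict(ball=((543,100),(571,380),.044),knob=((581,314),(252,360),.080),pfar=((499,168),(455,244),.108),pnear=((632,154),(488,350),.108),
 bball=((288,114),(513,165),.044),bknob=((212,317),(258,85),.08),bpL=((205,151),(448,32),.108),bpR=((322,190),(405,105),.108))
R={}
for k,(a,b,z) in pts.items():
    X,e=tri(t,T(*a),s,S(*b));Z=onz(t,T(*a),z);Zs=onz(s,S(*b),z);R[k]=Z
    print(k,X.round(4),round(e,4),'top@z',Z.round(4),'side@z',Zs.round(4))
for n in('','b'):
    b,k=R[n+'ball'],R[n+'knob'];d=k-b;print(n,np.linalg.norm(d[:2]),np.degrees(np.arctan2(d[1],d[0])))
d=R['pnear']-R['pfar'];print(np.linalg.norm(d[:2]),np.degrees(np.arctan2(d[1],d[0]))-0)
```

```text
ball [ 0.5833 -0.1203  0.0424] 0.0008 top@z [ 0.5826 -0.1199  0.044 ] side@z [ 0.5833 -0.122   0.044 ]
knob [ 0.4228 -0.1187  0.0825] 0.0016 top@z [ 0.422  -0.1192  0.08  ] side@z [ 0.4236 -0.1158  0.08  ]
pfar [ 0.5303 -0.0713  0.1014] 0.0049 top@z [ 0.5271 -0.07    0.108 ] side@z [ 0.5315 -0.0796  0.108 ]
pnear [ 0.5303 -0.164   0.1088] 0.0049 top@z [ 0.528 -0.164  0.108] side@z [ 0.533  -0.1629  0.108 ]
bball [0.591  0.0725 0.0443] 0.0015 top@z [0.5903 0.0725 0.044 ] side@z [0.5918 0.073  0.044 ]
bknob [0.4451 0.14   0.0784] 0.0007 top@z [0.4447 0.1399 0.08  ] side@z [0.4454 0.1374 0.08  ]
bpL [0.5612 0.1336 0.1057] 0.0044 top@z [0.5586 0.1336 0.108 ] side@z [0.5629 0.1302 0.108 ]
bpR [0.5245 0.0546 0.1077] 0.0018 top@z [0.5235 0.0547 0.108 ] side@z [0.5253 0.0542 0.108 ]
 0.16062214051092016 179.76869739400783
b 0.16046886883015066 155.17266716956547
0.09399684356005295 -89.44936558524299
```

Run:
```python
from h import *
from scipy.spatial.transform import Rotation as Ro
s=robot.get_state();q=s['ee_rot'];R=Ro.from_quat([q[1],q[2],q[3],q[0]]).as_matrix();print(R.round(3))
z=R[:,2];print('yaw of z',np.degrees(np.arctan2(z[1],z[0])),np.degrees(np.arctan2(R[1,0],R[0,0])))
d=np.array([.575,-.119,.27])-s['ee_pos'];print((R.T@d*100).round(2),s['qpos'])
```

```text
[[ 0.329 -0.    -0.944]
 [ 0.944 -0.     0.329]
 [-0.    -1.     0.   ]]
yaw of z 160.8188403854962 70.81884057732884
[-57.34  -1.97 -58.22] [ 1.18940836e+00  4.80360717e-01  1.59641928e+00 -4.26821214e-06
  1.06512377e+00 -4.66115103e-02]
```

drive_tool --deltas '[[1, [0, -0.6, 0], -6.4], [1, [0, -0.7, 0], -6.4], [1, [0, -0.7, 0], -6.4], [1, [-3.3, 0, -1.6], 0], [1, [-3.3, 0, -1.6], 0], [1, [-3.3, 0, -1.6], 0], [1, [-3.3, 0, -1.6], 0], [1, [-3.3, 0, -1.6], 0], [1, [-3.3, 0, -1.6], 0], [1, [-3.3, 0, -1.6], 0], [1, [-3.3, 0, -1.6], 0], [1, [-3.3, 0, -1.6], 0], [1, [-3.3, 0, -1.6], 0], [1, [-3.3, 0, -1.6], 0], [1, [-3.3, 0, -1.6], 0], [1, [-3.3, 0, -1.6], 0], [1, [-3.3, 0, -1.6], 0], [1, [-3.3, 0, -1.6], 0], [1, [-3.3, 0, -1.6], 0], [1, [-3.3, 0, -1.6], 0]]'

```text
time_s: 2.02
ee_pos: [0.4862, 0.0512, 0.2705]
ee_rot: [-0.5, 0.5, 0.5, -0.5]
contact_force: [1.5, 0.4, 0.3]
finger_gap: -0.0001
```

drive_tool --deltas '[[1, [-3.4, 0, -1.8], 0], [1, [-3.4, 0, -1.8], 0], [1, [-3.4, 0, -1.8], 0], [1, [-3.4, 0, -1.8], 0], [1, [-3.4, 0, -1.7], 0], [1, [0, 2, 0], 0], [1, [0, 2, 0], 0], [1, [0, 2, 0], 0], [1, [0, 0, 0], 0], [1, [0, 0, 0], 0]]'

```text
time_s: 2.85
ee_pos: [0.5742, -0.1169, 0.2099]
ee_rot: [0.501, -0.499, -0.5, 0.5]
contact_force: [0.6, -0.0, 0.2]
finger_gap: -0.0002
```

Run:
```python
from h import *
s=robot.get_state();print(s['ee_pos'],s['ee_rot'],s['contact_force'])
for n in('top','side','wrist'): c=cam(n,n+'1.png')
im=cv2.imread('pics/side1.png')[80:300,200:420];cv2.imwrite('pics/side1z.png',cv2.resize(im,None,fx=2.7,fy=2.7))
```

```text
[ 0.57424672 -0.11688001  0.20986522] [ 0.50055538 -0.49935636 -0.49969628  0.500391  ] [ 0.62960851 -0.03471156  0.16534159]
```

View pics/side1z.png

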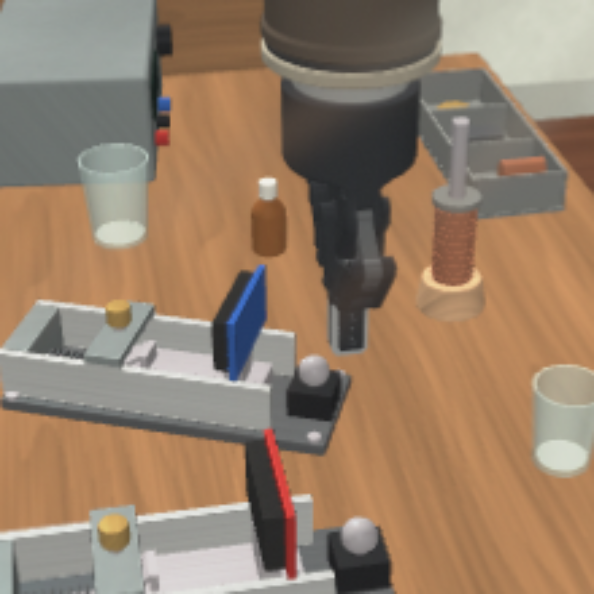

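View pics/wrist1.png

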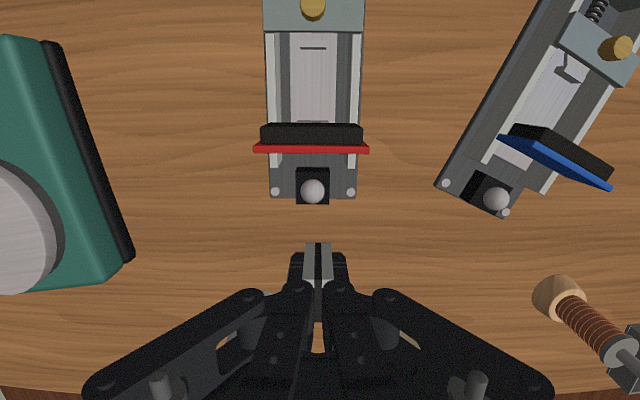

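Run:
```python
from h import *
s=cam('side');e=np.array([.5742,-.1169,.2099])
for dz in(-.019,-.025,-.032,-.038): print(dz,proj(s,[e+[-.011,-.005,dz],e+[.011,-.005,dz]]).round(1).tolist())
im=s['image'][190:230,310:350];cv2.imwrite('pics/tip.png',cv2.resize(im,None,fx=14,fy=14,interpolation=cv2.INTER_NEAREST))
w=cam('wrist')
for n,p in(('L',(253,147)),('R',(369,149))): print(n,onz(w,p,.108).round(4))
for n,p,z in(('ball',(313,191),.044),('knob',(313,6),.081)): print(n,onz(w,p,z).round(4))
```

```text
-0.019 [[322.2, 212.1], [335.3, 210.6]]
-0.025 [[322.2, 215.1], [335.3, 213.6]]
-0.032 [[322.1, 218.6], [335.2, 217.1]]
-0.038 [[322.1, 221.6], [335.1, 220.1]]
L [ 0.5288 -0.1656  0.108 ]
R [ 0.5304 -0.0767  0.108 ]
ball [ 0.5838 -0.1209  0.044 ]
knob [ 0.4256 -0.1197  0.081 ]
```

View pics/tip.png

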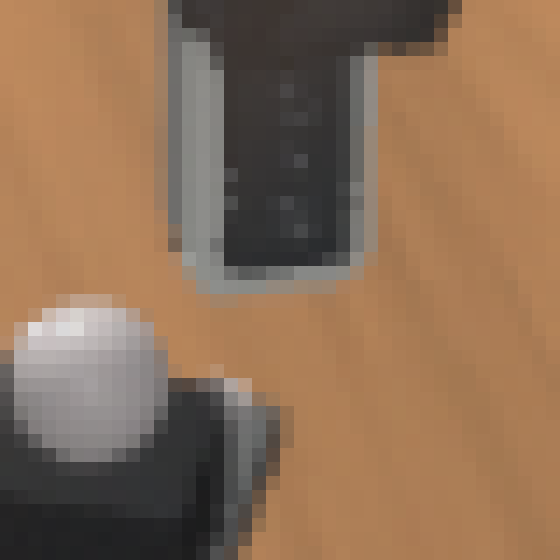

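drive_tool --deltas '[[1, [-0.4, 2, 0], 0], [1, [0, 2.5, 0], 0], [1, [0, 2.5, 0], 0], [1, [0, 2.2, 0], 0], [1, [0, 1.5, 0], 0], [1, [0, 0, 0.9], 0], [1, [0, 0, 0.9], 0], [1, [0, 0, 0.4], 0], [1, [0, 0, 0], 0], [1, [0, 0, 0], 0]]'

```text
time_s: 3.93
ee_pos: [0.5532, -0.1212, 0.1047]
ee_rot: [-0.499, 0.501, 0.5, -0.5]
contact_force: [0.3, -0.3, 1.1]
finger_gap: -0.0004
```

Run:
```python
from h import *
s=robot.get_state();print(s['ee_pos'],s['contact_force'])
a=cam('side')['image'][170:350,170:400];cv2.imwrite('pics/side2.png',cv2.resize(a,None,fx=3.3,fy=3.3))
cam('wrist','wrist2.png')
```

```text
[ 0.55323857 -0.12121114  0.10468063] [ 0.31380246 -0.34731625  1.14226692]
```

View pics/side2.png

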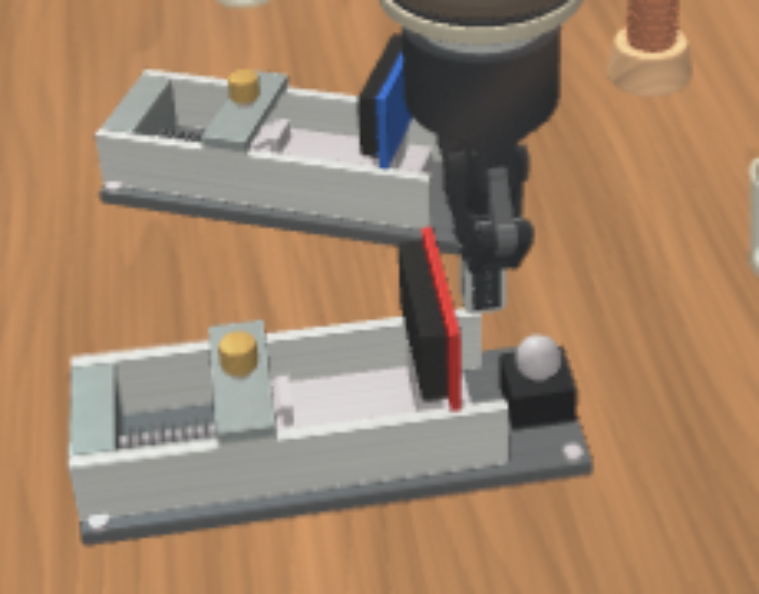

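View pics/wrist2.png

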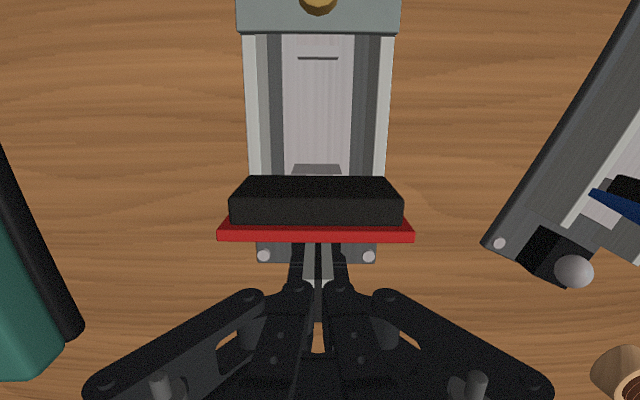

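drive_tool --deltas '[[1, [0, 0, 0.4], 0], [1, [0, 0, 0.4], 0], [1, [0, 0, 0.4], 0], [1, [0, 0, 0.4], 0], [1, [0, 0, 0.4], 0], [1, [0, 0, 0.4], 0], [1, [0, 0, 0.4], 0], [1, [0, 0, 0.4], 0], [1, [0, 0, 0.4], 0], [1, [0, 0, 0.4], 0], [1, [0, 0, 0.4], 0], [1, [0, 0, 0.4], 0], [1, [0, 0, 0.4], 0], [1, [0, 0, 0.4], 0], [1, [0, 0, 0.4], 0], [1, [0, 0, 0], 0]]'

```text
time_s: 5.37
ee_pos: [0.4935, -0.1209, 0.1037]
ee_rot: [-0.499, 0.501, 0.501, -0.499]
contact_force: [9.3, 5.6, -0.9]
finger_gap: 0.0001
```

Run:
```python
from h import *
s=robot.get_state();print(s['ee_pos'],s['contact_force'])
a=cam('side')['image'][170:350,170:400];cv2.imwrite('pics/side3.png',cv2.resize(a,None,fx=3.3,fy=3.3))
```

```text
[ 0.4934977  -0.12093393  0.1037069 ] [ 9.2878035   5.60430021 -0.93989182]
```

View pics/side3.png

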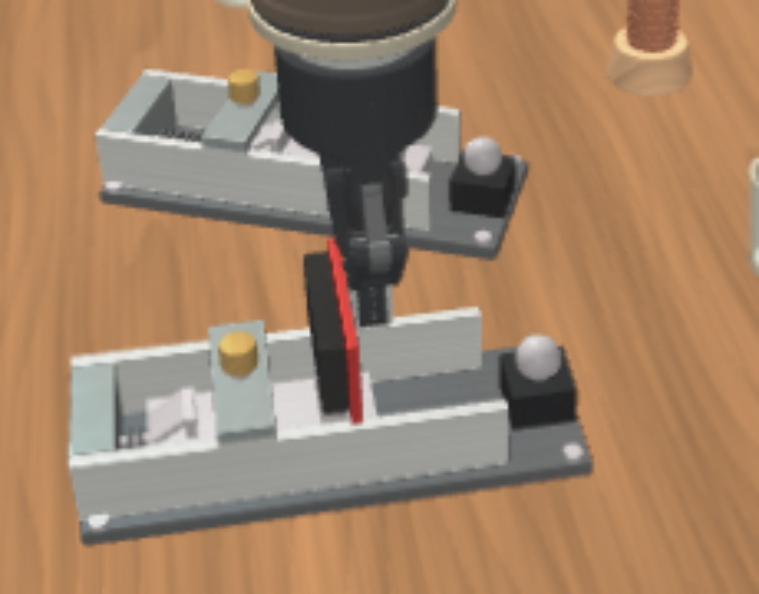

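drive_tool --deltas '[[1, [0, 0, 0.4], 0], [1, [0, 0, 0.4], 0], [1, [0, 0, 0.2], 0], [1, [0, 0, 0], 0]]'

```text
time_s: 5.75
ee_pos: [0.4844, -0.121, 0.1038]
ee_rot: [-0.499, 0.501, 0.501, -0.499]
contact_force: [11.8, 7.3, -1.7]
finger_gap: 0.0001
```

drive_tool --deltas '[[1, [0, 0, 0.2], 0], [1, [0, 0, 0.2], 0], [1, [0, 0, 0], 0]]'

```text
time_s: 6.0
ee_pos: [0.484, -0.1215, 0.1043]
ee_rot: [-0.497, 0.503, 0.502, -0.498]
contact_force: [29.5, 13.0, -13.4]
finger_gap: 0.0001
```

drive_tool --deltas '[[1, [0, 0, 0], 0], [1, [0, 0, -0.6], 0], [1, [0, 0, -0.6], 0], [1, [0, 0, -0.6], 0], [1, [0, 0, -0.6], 0], [1, [0, 0, -0.6], 0], [1, [0, 0, -0.6], 0], [1, [0, 0, -0.6], 0], [1, [0, 0, -0.6], 0], [1, [0, 0, -0.6], 0], [1, [0, 0, -0.6], 0], [1, [0, 0, 0], 0], [1, [0, 0, 0], 0], [1, [0, 0, 0], 0]]'

```text
time_s: 7.17
ee_pos: [0.5384, -0.1209, 0.1031]
ee_rot: [0.5, -0.5, -0.5, 0.5]
contact_force: [-0.1, 0.1, -0.6]
finger_gap: -0.0
```

Run:
```python
from h import *
s=robot.get_state();print(s['ee_pos'],s['contact_force'])
a=cam('side')['image'][170:350,170:400];cv2.imwrite('pics/side4.png',cv2.resize(a,None,fx=3.3,fy=3.3))
```

```text
[ 0.53835139 -0.1208992   0.10313612] [-0.05798237  0.14090781 -0.56342753]
```

View pics/side4.png

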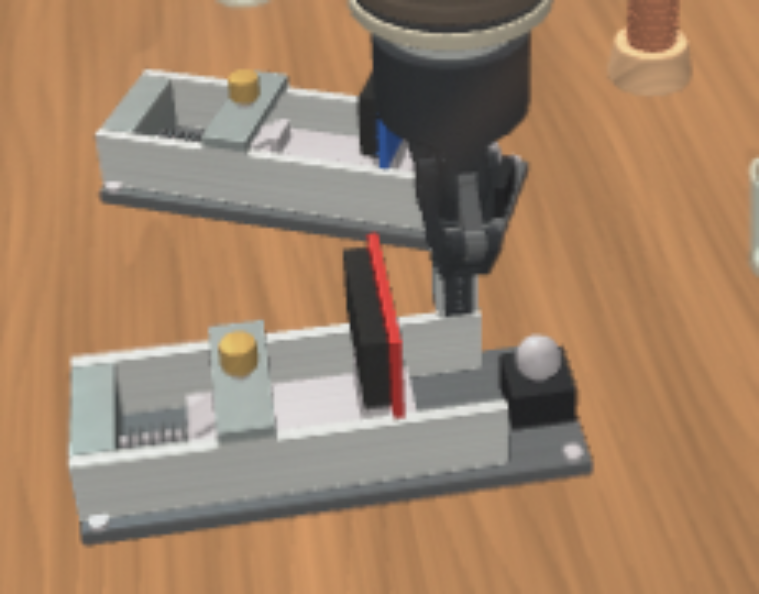

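The plate is held half-way: its near top edge is at zoom pixel (395,330), between the rest position (455,325) and fully back (350,345). There is a clear gap to the fingers. Next I raise the arm.

drive_tool --deltas '[[1, [0, -1, -0.3], 0], [1, [0, -2, -0.3], 0], [1, [0, -2, 0], 0], [1, [0, -3, 0], 0], [1, [0, -3, 0], 0], [1, [0, -3, 0], 0], [1, [0, -1, 0], 0], [1, [0, 0, 0], 0], [1, [0, 0, 0], 0], [1, [0, 0, 0], 0]]'

```text
time_s: 8.05
ee_pos: [0.544, -0.1208, 0.2521]
ee_rot: [0.5, -0.499, -0.5, 0.5]
contact_force: [-1.0, -0.4, -0.9]
finger_gap: -0.0003
```

Run:
```python
from h import *
s=robot.get_state();print(s['ee_pos'],s['contact_force'])
w=cam('wrist','wrist5.png');c=cam('side','side5.png');img=c['image'];a=img[170:350,170:400];cv2.imwrite('pics/side5z.png',cv2.resize(a,None,fx=3.3,fy=3.3))
for n in('wrist','side'):
    im=cv2.cvtColor({'wrist':w,'side':c}[n]['image'],cv2.COLOR_BGR2HSV)
    m=((im[...,0]<4)|(im[...,0]>174))&(im[...,1]>170)&(im[...,2]>90)
    k,l,st,ce=cv2.connectedComponentsWithStats(m.astype(np.uint8));i=1+st[1:,4].argmax();print(n,st[i],ce[i])
    if n=='wrist': print('front top edge',onz(w,(st[i][0]+st[i][2]/2,st[i][1]+1),.108))
    else:
        y=np.argwhere(l==i); top=y[y[:,0].argmin()][::-1]; print(top,onz(c,top.astype(float),.108))
```

```text
[ 0.54400464 -0.12081996  0.25211488] [-1.03463313 -0.43791324 -0.92813863]
wrist [267 138 100  10 674] [317.13946588 143.78931751]
front top edge [ 0.49591231 -0.12040865  0.108     ]
side [282 241  10  55 161] [286.99378882 266.19254658]
[282 241] [ 0.50002198 -0.07807079  0.108     ]
```

View pics/side5.png

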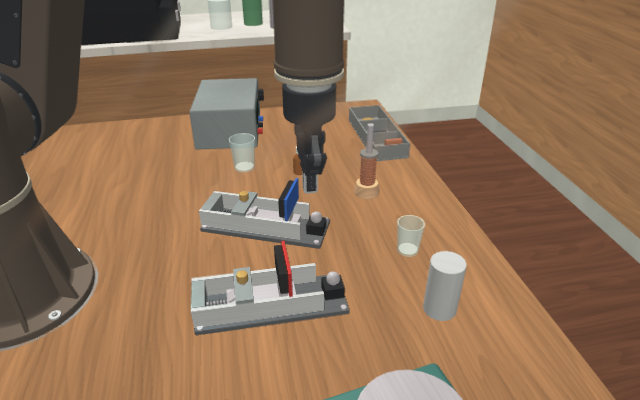

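View pics/wrist5.png

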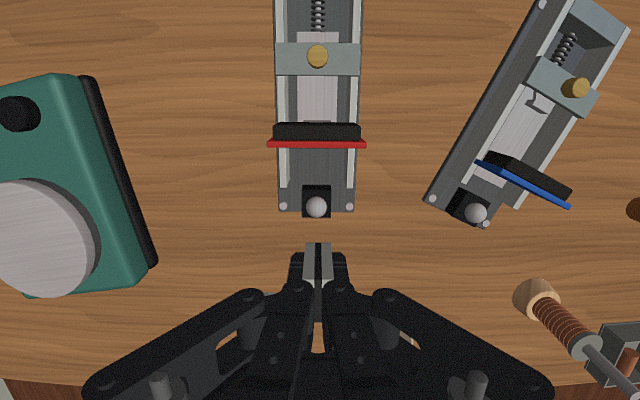

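```bash
python3 -c "
from plant import robot
print(robot.close_job())"
```

```text
the job is handed in; nothing more can be done
None
```

The red launcher is cocked at half power and the job is handed in; handing in reports no verdict, so success rests on my own checks.

- **Push:** With the jaws shut, I pushed the front of the red plate until it stopped against the end stop. It moved about 60 mm, and the force along the push jumped from about 12 N to 30 N. About 13 N of that reading was sideways.
- **Release:** I backed the fingers off about 55 mm and then raised them clear.
- **Red slide:** After release, the wrist camera puts the plate's top edge at x ≈ 0.496 m and the side camera at x ≈ 0.500 m. That matches a travel of about 30 mm, with the pin holding.
- **Everything else:** In the last side and wrist pictures, the blue slide is forward, both balls are in their seats and the loose things look unmoved. I judged this by eye and did not measure it.
- **Contact:** The tool was clear of everything at the end. The force reading of about 1 N is close to the readings in free air.

The plate edge positions from different views differed by about 4 mm, which is more than the 2 mm calibration. The first contact-point estimates agreed with the end stop to within 1 mm. The whole job took about 8 s.

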